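# Lay out the blood-draw station for the next patient

### The job

Get the desk ready for the next blood draw, left and right as seen from the robot. Stand the tube rack lengthwise along the right side of the arm rest and the sharps bin at its left side, both level with the rest's middle and 3 cm clear of it; put the swab box in line with the rack, 3 cm in front of the rack's near end and turned the same way, with the plaster tin squarely on top of it. Tuck the patient's card squarely under the sprung arm of the slip holder, on top of the request slips and half its length past the arm's bar, keep the rack and the bin upright, and leave the specimen pot where it stands.

Things in the scene. Friction and masses are not known exactly. Their poses are not given: they have to be found in the camera images.
- tube_rack: White plastic tube rack, 104 mm long (its x) by 62 mm wide (its y), block 50 mm high, full of 15 capped sample tubes whose caps reach 80 mm above the desk; moved as one piece, 0.26 kg. Origin: centre of the underside. Grip it across the 62 mm width. Either end may face either way.
- sharps_bin: Small yellow round sharps bin with a red lid: tapered body 55 to 62 mm across, lid 66 mm in diameter from 72 to 92 mm height, 95 mm high over all; closed. The tallest loose thing of the job. Origin: centre of the underside, z up. Its turn does not matter.
- swab_box: White carton of swabs with a brown band round it and a brown oblong on top, 76 mm long (its x), 54 mm wide (its y), 52 mm high, closed, 0.14 kg. Origin: centre of the underside. Either end may face either way.
- plaster_tin: Flat bare-metal plaster tin, two ribs on its lid, 64 mm long (its x), 46 mm wide (its y), 24 mm high. Origin: centre of the underside. Either end may face either way.
- patient_card: Patient's card in a hard white plastic case, lying flat, a rigid plate 86 mm long (its x), 56 mm wide (its y), 6 mm thick. Origin: centre of the underside. Either end may go in first.
- forearm_rest: Forearm rest fixed to the desk: grey moulded pad with a shallow trough on a steel plate, 220 mm long (its x, pointing away from the robot), 110 mm wide (its y, pointing to the robot's left), 50 mm high at the shoulders. Origin: centre of the underside. Its right side is its -y side, its near end its -x end.
- slip_holder: Request-slip holder fixed to the desk: steel plate 170 by 130 mm (x by y) with a solid block of white slips, 100 mm wide, from x = -78 to +62 mm, flat top 16 mm above the desk. A sprung arm comes from its far end and rests its bar on the slips at x = -10 mm, y = 0. A card is slid in flat along its +x, over the slips, from the open near end (-x). Origin: centre of the underside.
- slip_arm (a joint): Hinge (rad) of the slip holder's sprung arm, at holder x = +72 mm, 36 mm up. 0: bar on the bare slips; about 0.07 with a card under it; springs down with about 1.5 N. The arm is 34 mm wide, so a card held across its width passes it between the fingers; from the bar a lip slopes up 18 degrees to x = -55 mm, 31 mm up at its underside, and a card pushed in with a few newtons lifts it by itself.
- specimen_pot: Closed clear specimen pot with a white screw cap, 56 mm in diameter, 64 mm high, standing near the supplies. Not to be moved. Origin: centre of the underside.
Things that resemble listed ones, but are neither listed nor needed, are in the scene too. Leave any orange look-alike of the swab_box alone. There is more than one size of the sharps_bin; the job needs the larger.

How it is judged:
By the outcome, as a careful person would: the job done as asked, in the order asked, and still so for the second after the job is handed in, with the robot touching nothing.
It also fails if it takes over 122 s, if anything falls off the work surface, if the arm or the gripper's body presses on something with over 40 N, if the wrist force passes 120 N, or if a joint passes its speed limit or range.

### The arm

A 6-joint arm with a two-finger parallel gripper is mounted at the origin on the work surface. World frame = base frame: x ahead of the robot, y to its left, z up, the work surface at z = 0. Lengths are in m, angles in rad, forces in N, time in s.
With the tool pointing down it reaches from about 0.325 to 0.775 m from the base axis. Payload 5.5 kg.
Tool frame: the origin (TCP) lies on the centre line of the jaws, within the pads' length; the fingertips stand ctrl.tip_reach ahead of it and the grasp point (between the pads) lies 3 mm ahead of it (ctrl.tip_reach is the distance from the TCP to the fingertips, in m); z points along the fingers, y is the line along which they close (so a half turn about z gives the same grasp; the last joint's range is limited). The gripper opens to 88 mm and grips with 3 to 60 N. Pads are 20 mm wide; open, the fingers measure 115 mm over their backs; the gripper's body (75 mm by 178 mm) begins 61 mm behind the grasp point.
Start: joints at [-1.211, 0.091, 1.231, -0, 1.82, -0.057], TCP at [0.243, -0.549, 0.245] pointing down, gripper open.
Joint ranges: [-2.87, 2.87], [-0.86, 2.18], [0.17, 2.46], [-1.51, 4.65], [0.06, 2.69], [-2.65, 2.65]. Speed limits (rad/s): [2.57, 2.57, 3.01, 3.14, 3.14, 3.14].

### API

Orientations are given as a unit quaternion [w, x, y, z].
In Python, from bench import ctrl gives the robot as it stands.
- The arm moves only by the shell command python3 -m crank 'ROWS' [FORCE]. ROWS is JSON, a list of rows, each a list of 3 entries, a list of its own where there are three numbers: the closure, from -1 (fully open) to 1 (shut), then the shift along the tool's x, y, z in cm, then the turn, a rotation vector about the tool's x, y, z in degrees. In form: [[hand, [dx, dy, dz], [wx, wy, wz]], ...]. A call has 1 to 20 rows; each row shifts and turns the commanded pose from where the row before left it, along the tool's axes as they then stand; what a row does not reach is not made up. A row lasts 1/10 s, in which the tool goes at most 50 mm and 8.59 degrees, less where a joint would pass 70% of its speed; a pose out of reach is approached as far as the arm can. A call is refused whole if a number of a shift passes 5 or a number of a turn 8.59, either way. A call with a gripper value outside its range is refused whole. The fingers move at their own pace and stop on an object; FORCE is the grip in N (left out, the last holds). Time passes only in rows, so rows that do not move let the fingers close. It gives the time, the measured TCP pose, the force, the opening and the grip force at its end, in the units of the state.
- ctrl.get_state(): the state, without advancing time (a new reading comes with each control period).
- ctrl.capture(name): name is "scene" or "top" or "wrist"; returns a dict with "frame" (420x560x3 uint8, blue, green, red), "K" (3x3 intrinsics, pixels), "world_from_camera" (4x4, takes a point from camera to world coordinates). Camera axes: x right, y down, z forward; pixel columns grow to the right and rows downward; lengths in m; the calibration is good to about 2 mm. A picture is of the moment at which its call begins. There is no depth.
- ctrl.hand_in(): hands the job in; it is judged then, once.
Trained networks look in the newest picture that a camera, given by its name, has taken for a name from the list of things; names that differ only in an ending like _2 or _b are one class to them, and where a whole thing is asked for, a point or a joint stands for the part that bears it (a point fixed in the world has none). Each returns a list of dicts, best first, with "score" (0 to 1); they miss things now and then, are a little off and sometimes report something else, mostly with a low value. They report only what shows in the picture. A call takes as long as a camera call. They do not tell look-alikes from the thing itself.
- ctrl.search_frame(query, camera): "bbox" ([left, top, right, bottom] in pixels, round what is visible of it).
- ctrl.silhouettes(query, camera): "pixels" (420x560 bool, what is visible of it) and "bbox" ([left, top, right, bottom] in pixels, round what is visible of it).
- ctrl.spot_point(query, camera): "pixel" ([column, row] in pixels: a listed point, or the origin of a listed thing).
The state is a dict: "clock": time; "joint_positions": joint angles; "joint_vel": joint speeds; "joint_torque": joint torques, N m; "ee_pos": TCP position; "eef_rot": TCP orientation; "wrist_force": force on the tool from outside, world axes, zero at the start; "wrist_torque": the same for the moment, N m; "finger_gap": opening from 0.0 (shut) to 1.0 (fully open); "finger_force": force on a finger pad.
Only numpy, scipy, OpenCV 4.12 (cv2) and the standard library are available. Lean on these libraries where they do the work, as an engineer would, in place of code of your own. Each camera call takes 0.05 s, during which the arm holds its last target. There are 200 camera calls.

## Working session

There is one attempt and no reset: what is moved stays moved. The work goes in short steps, Python scripts to look and compute and a shell command to move; the robot and the scene stay as the last step left them, time stands still between calls to the robot, and variables do not carry over. Pictures are saved under pics/ and viewed, at most 14 in all, crops included, and the job is handed in when it is done.

```bash
ls; mkdir -p pics; python3 - <<'E'
from bench import ctrl
import cv2,numpy as np
print(ctrl.get_state(), ctrl.tip_reach)
for n in("scene","top"):
    c=ctrl.capture(n); cv2.imwrite(f"pics/{n}0.png",c["frame"]); print(n,c["K"],c["world_from_camera"])
E
```

```text
pics
{'clock': 0.0, 'joint_positions': array([-1.21068914e+00,  9.18394541e-02,  1.23183344e+00, -2.26017445e-06,
        1.81979904e+00, -5.66823458e-02]), 'joint_vel': array([ 2.59890907e-04, -5.91205258e-04,  4.31973801e-05,  1.29244883e-03,
       -4.19079161e-04,  1.10123826e-03]), 'joint_torque': array([-1.72292323e-03, -4.46442318e+01, -4.06453514e+01,  6.94160443e-02,
        2.90020084e-02, -1.52399139e-04]), 'ee_pos': array([ 0.24281768, -0.54840464,  0.24354808]), 'eef_rot': array([-9.28680500e-04,  9.78363906e-01,  2.06889303e-01, -1.43091596e-04]), 'wrist_force': array([0.53257612, 0.42378579, 0.55413958]), 'wrist_torque': array([-0.03055039,  0.00811688, -0.01020412]), 'finger_force': 0.0, 'finger_gap': 0.9985721179100198} 0.022
scene [[481.28354982   0.         282.1359029 ]
 [  0.         481.28354982 207.70697101]
 [  0.           0.           1.        ]] [[-0.85073619  0.44478787 -0.28002085  0.83837922]
 [ 0.52556495  0.72540262 -0.44449131  0.55893271]
 [ 0.00542352 -0.52531399 -0.85089118  1.19122863]
 [ 0.          0.          0.          1.        ]]
top [[515.47382088   0.         276.51047328]
 [  0.         515.47382088 208.73898717]
 [  0.           0.           1.        ]] [[ 3.45804207e-05 -9.86398809e-01  1.64369670e-01  2.18697367e-01]
 [-9.99987088e-01  8.01140980e-04  5.01810635e-03 -4.81934271e-02]
 [-5.08153740e-03 -1.64367721e-01 -9.86386045e-01  1.58674115e+00]
 [ 0.00000000e+00  0.00000000e+00  0.00000000e+00  1.00000000e+00]]
```

View pics/top0.png

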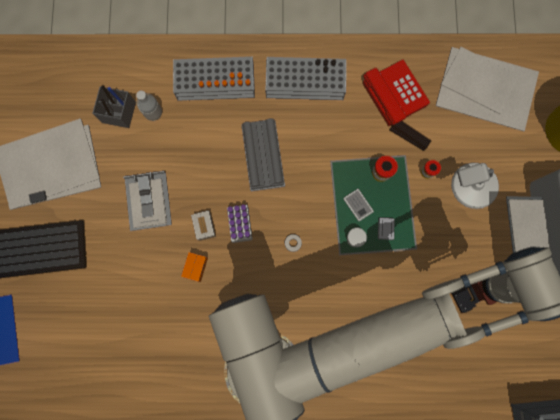

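View pics/scene0.png

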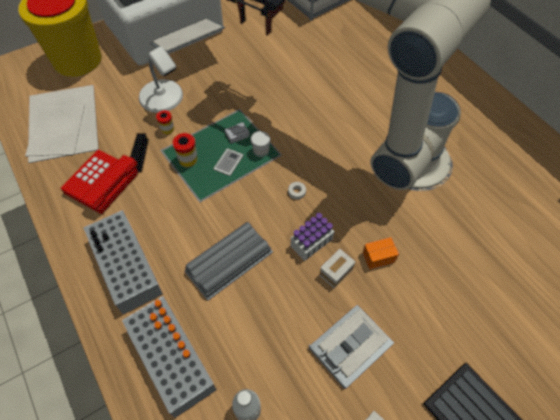

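The top view shows the forearm rest at (263,154), the slip holder at (148,200) and the rack with purple caps at (239,221). The white swab box is at (203,225), with its orange look-alike at (194,265). The large bin is at (386,167) and a smaller one at (432,168). On the mat are the card at (359,205), the tin at (386,229) and the pot at (357,237).

```bash
cat > h.py <<'E'
from bench import ctrl
import cv2,numpy as np
from scipy.optimize import minimize
def box(l,w,h,z=0):
    return np.array([[a*l/2,b*w/2,c] for a in(-1,1) for b in(-1,1) for c in(z,h)])
def cyl(*rz):
    t=np.linspace(0,2*np.pi,40); return np.vstack([np.c_[r*np.cos(t),r*np.sin(t),0*t+z] for r,z in rz])
M=dict(tube_rack=np.vstack([box(.104,.062,.05),box(.094,.052,.08)]),sharps_bin=cyl((.0275,0),(.031,.072),(.033,.072),(.033,.092)),
 swab_box=box(.076,.054,.052),plaster_tin=box(.064,.046,.024),patient_card=box(.086,.056,.006),
 forearm_rest=box(.22,.11,.05),slip_holder=box(.17,.13,.004),specimen_pot=cyl((.028,0),(.028,.064)))
def proj(P,c):
    T=np.linalg.inv(c["world_from_camera"]); q=P@T[:3,:3].T+T[:3,3]; q=q@c["K"].T; return q[:,:2]/q[:,2:]
def ground(px,c,z=0):
    T=c["world_from_camera"]; d=T[:3,:3]@np.linalg.solve(c["K"],[px[0],px[1],1]); o=T[:3,3]; return o+d*(z-o[2])/d[2]
def tri(pxs,cs):
    A=np.zeros((3,3));b=np.zeros(3)
    for p,c in zip(pxs,cs):
        T=c["world_from_camera"]; d=T[:3,:3]@np.linalg.solve(c["K"],[p[0],p[1],1]); d/=np.linalg.norm(d); Q=np.eye(3)-np.outer(d,d); A+=Q;b+=Q@T[:3,3]
    return np.linalg.solve(A,b)
def pose(p,P):
    c,s=np.cos(p[2]),np.sin(p[2]); return P@np.array([[c,s,0],[-s,c,0],[0,0,1]])+[p[0],p[1],p[3] if len(p)>3 else 0]
U=4
def fit(model,masks,cs,p0,yaw=True,free=True):
    big=[cv2.resize(m.astype(np.float32),None,fx=U,fy=U,interpolation=cv2.INTER_LINEAR)>.5 for m in masks]
    def cost(v):
        p=[v[0],v[1],v[2] if yaw else 0,v[3] if free else p0[3]]; e=0
        for m,c in zip(big,cs):
            h=cv2.convexHull(((proj(pose(p,model),c)+.5)*U*16).astype(np.int32)); r=np.zeros(m.shape,np.uint8)
            cv2.fillConvexPoly(r,h,1,shift=4); r=r>0; e+=1-(r&m).sum()/max(1,(r|m).sum())
        return e/len(cs)
    best=None
    for y in (p0[2]+np.radians([0,30,60,90,120,150]) if yaw else [0]):
        v=np.array([p0[0],p0[1],y,p0[3]]); S=np.vstack([v]+[v+d for d in np.diag([.01,.01,.15,.01])])
        r=minimize(cost,v,method="Nelder-Mead",options=dict(initial_simplex=S,xatol=1e-4,fatol=1e-5,maxiter=250))
        if best is None or r.fun<best.fun: best=r
    return best.x,best.fun
E
python3 - <<'E'
from h import *
C={n:ctrl.capture(n) for n in("top","scene")}
import pickle
D={}
for k in M:
    D[k]={n:ctrl.silhouettes(k,n) for n in C}
    for n in C: print(k,n,[(round(float(d["score"]),2),list(map(int,d["bbox"])),int(d["pixels"].sum())) for d in D[k][n]])
pickle.dump((C,D),open("d0.pkl","wb"))
E
```

```text
tube_rack top [(0.65, [226, 203, 253, 244], 797)]
tube_rack scene [(0.86, [292, 212, 332, 261], 1225)]
sharps_bin top [(0.68, [374, 153, 397, 181], 487), (0.54, [422, 159, 441, 177], 235)]
sharps_bin scene [(0.8, [156, 109, 172, 133], 339), (0.78, [175, 131, 196, 168], 633)]
swab_box top [(0.83, [181, 252, 212, 282], 515), (0.76, [192, 207, 217, 243], 527)]
swab_box scene [(0.94, [366, 238, 397, 270], 817), (0.78, [319, 246, 356, 284], 821)]
plaster_tin top [(0.82, [378, 216, 394, 239], 345), (0.62, [241, 118, 283, 191], 2372), (0.43, [373, 153, 401, 181], 500), (0.36, [123, 171, 171, 231], 2266)]
plaster_tin scene [(0.79, [227, 119, 250, 142], 309), (0.56, [325, 320, 371, 368], 683)]
patient_card top [(0.94, [342, 189, 372, 220], 510), (0.56, [378, 217, 393, 240], 342)]
patient_card scene [(0.7, [215, 148, 242, 173], 436)]
forearm_rest top [(0.98, [241, 116, 286, 190], 2429)]
forearm_rest scene [(0.97, [185, 220, 275, 301], 3368)]
slip_holder top [(0.74, [374, 153, 398, 181], 508), (0.59, [125, 170, 172, 231], 2396)]
slip_holder scene [(0.59, [308, 307, 391, 389], 3691), (0.21, [325, 322, 371, 367], 718)]
specimen_pot top [(0.83, [348, 228, 364, 244], 314), (0.39, [373, 152, 397, 182], 537)]
specimen_pot scene [(0.71, [251, 130, 268, 156], 370)]
```

```bash
python3 - <<'E'
from h import *
import pickle
C,D=pickle.load(open("d0.pkl","rb"))
pick=dict(tube_rack=(0,0),sharps_bin=(0,1),swab_box=(1,1),plaster_tin=(0,0),patient_card=(0,0),forearm_rest=(0,0),slip_holder=(1,0),specimen_pot=(0,0))
cs=[C["top"],C["scene"]]
for k,(a,b) in pick.items():
    ms=[D[k]["top"][a]["pixels"],D[k]["scene"][b]["pixels"]]
    cen=[np.argwhere(m)[:,::-1].mean(0) for m in ms]; t=tri(cen,cs); cy=k in("sharps_bin","specimen_pot")
    x,f=fit(M[k],ms,cs,[t[0],t[1],0,0],yaw=not cy); 
    o=[fit(M[k],[m],[c],[x[0],x[1],x[2],0],yaw=not cy,free=False)[0] for m,c in zip(ms,cs)]
    print(k,"mid-z",t[2].round(3),"xyz",x[[0,1,3]].round(4),"yaw",(np.degrees(x[2])%180).round(1),"err",round(f,3),"R",np.hypot(x[0],x[1]).round(3),[(q[:2].round(4),(np.degrees(q[2])%180).round(1)) for q in o])
T=C["top"]["frame"];S=C["scene"]["frame"]
a=cv2.resize(T[140:290,110:450],None,fx=2.3,fy=2.3,interpolation=2);b=cv2.resize(S[100:200,130:300],None,fx=2.4,fy=2.4,interpolation=2)
im=np.zeros((a.shape[0]+b.shape[0],a.shape[1],3),np.uint8);im[:a.shape[0]]=a;im[a.shape[0]:,:b.shape[1]]=b
b2=cv2.resize(S[200:300,280:430],None,fx=2.4,fy=2.4);im[a.shape[0]:,b.shape[1]+6:b.shape[1]+6+b2.shape[1]]=b2
cv2.imwrite("pics/crop1.png",im);print(im.shape)
E
```

```text
tube_rack mid-z 0.028 xyz [ 0.4358  0.0738 -0.0052] yaw 10.0 err 0.053 R 0.442 [(array([0.435 , 0.0735]), np.float64(9.7)), (array([0.4378, 0.0757]), np.float64(9.6))]
sharps_bin mid-z 0.048 xyz [ 0.6013 -0.3685 -0.005 ] yaw 6.2 err 0.056 R 0.705 [(array([ 0.6   , -0.3673]), np.float64(0.5)), (array([ 0.6019, -0.3648]), np.float64(178.1))]
swab_box mid-z 0.024 xyz [ 0.4281  0.1835 -0.0016] yaw 15.0 err 0.047 R 0.466 [(array([0.4278, 0.1833]), np.float64(14.3)), (array([0.4288, 0.184 ]), np.float64(16.0))]
plaster_tin mid-z 0.004 xyz [ 0.4221 -0.3774 -0.0079] yaw 176.3 err 0.093 R 0.566 [(array([ 0.4202, -0.375 ]), np.float64(176.5)), (array([ 0.4249, -0.3724]), np.float64(175.0))]
patient_card mid-z -0.007 xyz [ 0.4983 -0.2961 -0.0057] yaw 33.2 err 0.059 R 0.58 [(array([ 0.4964, -0.2947]), np.float64(33.6)), (array([ 0.5009, -0.2923]), np.float64(33.4))]
forearm_rest mid-z 0.001 xyz [ 0.6585  0.0053 -0.023 ] yaw 8.2 err 0.079 R 0.658 [(array([0.6551, 0.0054]), np.float64(8.0)), (array([0.6603, 0.0077]), np.float64(7.3))]
slip_holder mid-z -0.006 xyz [ 0.5116  0.3647 -0.0006] yaw 8.3 err 0.041 R 0.628 [(array([0.5111, 0.3643]), np.float64(7.7)), (array([0.5115, 0.3647]), np.float64(8.7))]
specimen_pot mid-z 0.033 xyz [ 0.3902 -0.281  -0.0039] yaw 5.8 err 0.139 R 0.481 [(array([ 0.3902, -0.281 ]), np.float64(0.0)), (array([ 0.3891, -0.2825]), np.float64(3.4))]
(585, 782, 3)
```

View pics/crop1.png

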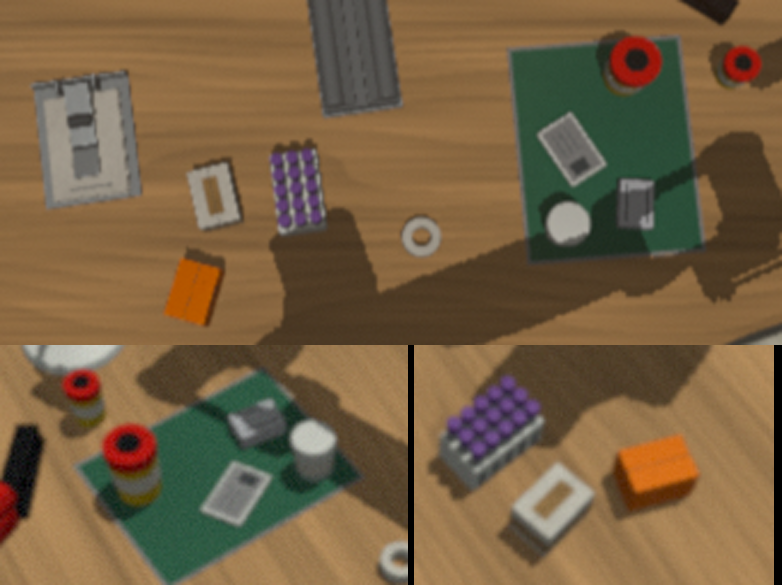

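Two bins: the large one at top (386,167), 23 px wide, and a small one at (432,168), 19 px wide. The job needs the larger, at (386,167), and the crop confirms it stands on the mat. Two cartons: white with a brown oblong at (203,225) fits the swab box, and the plain orange one at (194,265) is the look-alike. Now I move over the rack.

```bash
cat >> h.py <<'E'
from scipy.spatial.transform import Rotation as R
def st():
    s=ctrl.get_state(); q=s["eef_rot"]; return s,R.from_quat([q[1],q[2],q[3],q[0]])
def plan(x,y,z,yaw):
    "turn first, then shift; yaw of tool x in deg, mod 180 nearest"
    s,r=st(); X=r.as_matrix()[:,0]; cur=np.degrees(np.arctan2(X[1],X[0])); d=(yaw-cur+90)%180-90
    t=R.from_euler("z",np.radians(cur+d)).as_matrix()@np.diag([1.,-1,-1])
    rv=np.degrees((r.inv()*R.from_matrix(t)).as_rotvec()); sh=t.T@(np.array([x,y,z])-s["ee_pos"])*100
    print("t %.1f"%s["clock"],"pos",s["ee_pos"].round(4),"yaw %.1f"%cur,"q",s["joint_positions"].round(2),"F",s["wrist_force"].round(1),"gap %.3f"%s["finger_gap"],"| TURN",rv.round(2),"SHIFT cm",sh.round(2))
E
python3 -c "
from h import *
plan(.42,.075,.26,10)"
```

```text
t 1.0 pos [ 0.2429 -0.5487  0.2446] yaw 23.9 q [-1.21  0.09  1.23 -0.    1.82 -0.06] F [ 0.2 -0.3 -0.3] gap 1.002 | TURN [ 0.    0.   13.88] SHIFT cm [ 28.27 -58.34  -1.54]
```

```bash
python3 -m crank '[[-1,[0,0,-0.75],[0,0,6.94]],[-1,[0,0,-0.75],[0,0,6.94]],[-1,[1.77,-3.65,0],[0,0,0]],[-1,[1.77,-3.65,0],[0,0,0]],[-1,[1.77,-3.65,0],[0,0,0]],[-1,[1.77,-3.65,0],[0,0,0]],[-1,[1.77,-3.65,0],[0,0,0]],[-1,[1.77,-3.65,0],[0,0,0]],[-1,[1.77,-3.65,0],[0,0,0]],[-1,[1.77,-3.65,0],[0,0,0]],[-1,[1.77,-3.65,0],[0,0,0]],[-1,[1.77,-3.65,0],[0,0,0]],[-1,[1.77,-3.65,0],[0,0,0]],[-1,[1.77,-3.65,0],[0,0,0]],[-1,[1.77,-3.65,0],[0,0,0]],[-1,[1.77,-3.65,0],[0,0,0]],[-1,[1.77,-3.65,0],[0,0,0]],[-1,[1.77,-3.65,0],[0,0,0]],[-1,[0,0,0],[0,0,0]],[-1,[0,0,0],[0,0,0]]]' 20
python3 - <<'E'
from h import *
plan(.42,.075,.26,10)
c=ctrl.capture("wrist"); cv2.imwrite("pics/w1.png",c["frame"]); print(c["K"],c["world_from_camera"].round(3))
for k in("tube_rack","swab_box"):
  for d in ctrl.silhouettes(k,"wrist"): print(k,d["score"],d["bbox"],d["pixels"].sum())
E
```

```text
clock: 3.0
ee_pos: [0.4202, 0.0762, 0.2595]
eef_rot: [0.0, 0.996, 0.088, -0.0]
wrist_force: [0.2, -1.3, -0.6]
finger_gap: 1.0
finger_force: 0.0
t 3.0 pos [0.4202 0.0762 0.2595] yaw 10.1 q [ 0.1  -0.37  1.62 -0.    1.89  1.49] F [ 0.2 -1.3 -0.6] gap 1.000 | TURN [0.02 0.03 0.14] SHIFT cm [-0.04  0.11 -0.05]
[[341.4627419    0.         279.66102171]
 [  0.         341.4627419  212.67152779]
 [  0.           0.           1.        ]] [[ 0.177 -0.951 -0.255  0.49 ]
 [-0.984 -0.171 -0.046  0.088]
 [-0.     0.259 -0.966  0.4  ]
 [ 0.     0.     0.     1.   ]]
tube_rack 0.98 [255.1, 129.9, 317.3, 232.1] 6216
swab_box 0.79 [109.8, 221.2, 189.4, 294.8] 2347
```

View pics/w1.png

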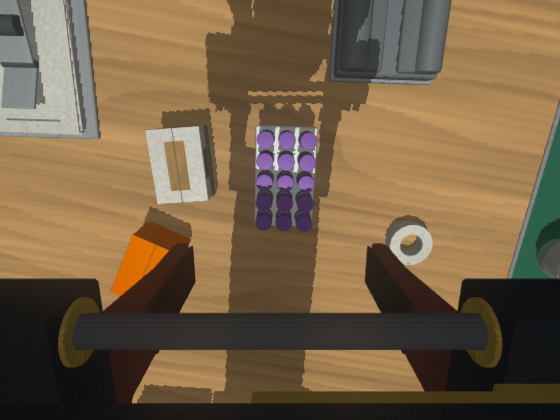

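The wrist view shows the rack at (286,180) and the swab box at (178,163). The orange carton is at (150,258), the near end of the rest at (388,78) and the holder's near edge at (45,135). Now I fit the rack from this view.

```bash
python3 - <<'E'
from h import *
import pickle
C,D=pickle.load(open("d0.pkl","rb"))
c=ctrl.capture("wrist"); m=ctrl.silhouettes("tube_rack","wrist")[0]["pixels"]
p0=[.436,.0745,np.radians(9.8),0]
print(fit(M["tube_rack"],[m],[c],p0,free=False)); 
print(fit(M["tube_rack"],[m,D["tube_rack"]["top"][0]["pixels"],D["tube_rack"]["scene"][0]["pixels"]],[c,C["top"],C["scene"]],p0))
E
```

```text
(array([0.43552795, 0.07383596, 0.14935088, 0.05078156]), np.float64(0.028729445459483527))
(array([ 0.43556296,  0.07370615,  3.28662734, -0.00436442]), np.float64(0.04765533817291171))
```

```bash
python3 -c "
from h import *
plan(.4355,.0738,.04,9.2)"
```

```text
t 3.2 pos [0.4203 0.0745 0.2598] yaw 9.9 q [ 0.1  -0.37  1.62 -0.    1.89  1.49] F [-0.9 -0.4 -0.1] gap 1.004 | TURN [ 0.01 -0.03  0.68] SHIFT cm [ 1.49  0.31 21.98]
```

```bash
python3 -m crank '[[-1,[1.5,0.31,0],[0,0,0.7]],[-1,[0,0,4],[0,0,0]],[-1,[0,0,4],[0,0,0]],[-1,[0,0,4],[0,0,0]],[-1,[0,0,4],[0,0,0]],[-1,[0,0,3],[0,0,0]],[-1,[0,0,2],[0,0,0]],[-1,[0,0,1],[0,0,0]],[-1,[0,0,0],[0,0,0]],[1,[0,0,0],[0,0,0]],[1,[0,0,0],[0,0,0]],[1,[0,0,0],[0,0,0]],[1,[0,0,0],[0,0,0]],[1,[0,0,0],[0,0,0]],[1,[0,0,0],[0,0,0]],[1,[0,0,0],[0,0,0]]]' 25
```

```text
clock: 4.85
ee_pos: [0.4364, 0.0751, 0.0408]
eef_rot: [0.0, 0.997, 0.081, 0.001]
wrist_force: [-0.0, -1.7, 5.8]
finger_gap: 0.705
finger_force: 24.9
```

```bash
python3 -c "
from h import *
plan(.56,-.06,.25,8)"
```

```text
t 4.8 pos [0.4364 0.0751 0.0408] yaw 9.3 q [ 0.09 -0.29  1.95 -0.    1.48  1.5 ] F [-0.  -1.7  5.8] gap 0.705 | TURN [ 0.04 -0.12  1.3 ] SHIFT cm [ 10.36  15.09 -20.92]
```

```bash
python3 -m crank '[[1,[0,0,-1],[0,0,0]],[1,[0,0,-2],[0,0,0]],[1,[0,0,-4],[0,0,0]],[1,[0,0,-4],[0,0,0]],[1,[0,0,-4],[0,0,0]],[1,[0,0,-3],[0,0,0]],[1,[0,0,-3],[0,0,1.3]],[1,[2.07,3.02,0],[0,0,0]],[1,[2.07,3.02,0],[0,0,0]],[1,[2.07,3.02,0],[0,0,0]],[1,[2.07,3.02,0],[0,0,0]],[1,[2.07,3.02,0],[0,0,0]],[1,[0,0,0],[0,0,0]],[1,[0,0,0],[0,0,0]],[1,[0,0,0],[0,0,0]]]'
python3 - <<'E'
from h import *
plan(.56,-.06,.25,8)
c=ctrl.capture("wrist"); m=ctrl.silhouettes("forearm_rest","wrist")
for d in m: print(d["score"],d["bbox"],d["pixels"].sum())
f=c["frame"].copy(); f[cv2.Canny(m[0]["pixels"].astype(np.uint8)*255,50,150)>0]=(0,0,255)
h=cv2.convexHull(proj(pose([.658,.0065,np.radians(7.9),0],M["forearm_rest"]),c).astype(np.int32)); cv2.polylines(f,[h],True,(0,255,0))
cv2.imwrite("pics/w2.png",f)
import pickle; pickle.dump((c,m),open("d1.pkl","wb"))
E
```

```text
clock: 6.35
ee_pos: [0.5587, -0.0591, 0.2495]
eef_rot: [-0.0, 0.998, 0.07, -0.0]
wrist_force: [0.4, 0.0, -2.4]
finger_gap: 0.705
finger_force: 24.9
t 6.3 pos [ 0.5587 -0.0591  0.2495] yaw 8.0 q [-0.17 -0.01  1.33  0.    1.83  1.26] F [ 0.4  0.  -2.4] gap 0.705 | TURN [-0.05  0.05  0.04] SHIFT cm [ 0.12  0.1  -0.05]
0.83 [172.4, 0.0, 281.3, 191.0] 18244
```

View pics/w2.png

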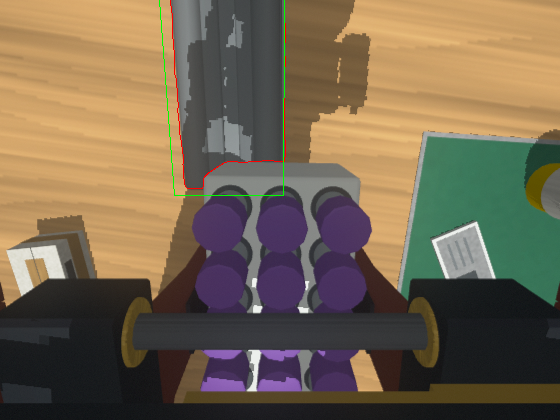

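```bash
python3 - <<'E'
from h import *
import pickle
C,D=pickle.load(open("d0.pkl","rb")); c,m=pickle.load(open("d1.pkl","rb"))
ms=[D["forearm_rest"][k][0]["pixels"] for k in("top","scene")]; cs=[C["top"],C["scene"]]
for W in(.11,.1,.09,.08):
  for L in(.22,.2):
    P=np.vstack([box(.22,.11,.006),box(L,W,.05)])
    r=[fit(P,ms[i:j],cs[i:j],[.657,.006,np.radians(7.8),0],free=False) for i,j in((0,1),(1,2),(0,2))]
    print(W,L,[(q[:2].round(4),np.degrees(q[2]).round(1)%180,round(f,3)) for q,f in r])
# right edge line from wrist at candidate heights
d=m[0]["pixels"]
for z in(0,.006,.05):
    for row in(10,80,150): 
        cols=np.flatnonzero(d[row]); print(z,row,ground((cols[0],row),c,z)[:2].round(4),ground((cols[-1]+1,row),c,z)[:2].round(4))
E
```

```text
0.11 0.22 [(array([0.6548, 0.0052]), np.float64(7.9), np.float64(0.073)), (array([0.6607, 0.0068]), np.float64(7.300000000000011), np.float64(0.128)), (array([0.6579, 0.0064]), np.float64(8.3), np.float64(0.106))]
0.11 0.2 [(array([0.6563, 0.0057]), np.float64(8.199999999999989), np.float64(0.035)), (array([0.6582, 0.0077]), np.float64(8.4), np.float64(0.095)), (array([0.6575, 0.0061]), np.float64(8.1), np.float64(0.068))]
0.1 0.22 [(array([0.6552, 0.0049]), np.float64(8.0), np.float64(0.064)), (array([0.6606, 0.0084]), np.float64(8.699999999999989), np.float64(0.093)), (array([0.6576, 0.0056]), np.float64(7.9), np.float64(0.086))]
0.1 0.2 [(array([0.6567, 0.0052]), np.float64(8.0), np.float64(0.028)), (array([0.6588, 0.0078]), np.float64(8.699999999999989), np.float64(0.061)), (array([0.6576, 0.0057]), np.float64(8.1), np.float64(0.049))]
0.09 0.22 [(array([0.6557, 0.0051]), np.float64(7.9), np.float64(0.061)), (array([0.6619, 0.0064]), np.float64(8.4), np.float64(0.061)), (array([0.6578, 0.0056]), np.float64(8.0), np.float64(0.068))]
0.09 0.2 [(array([0.6565, 0.0051]), np.float64(7
[... 265 characters left out ...]
4, 0.0038]), np.float64(8.4), np.float64(0.059)), (array([0.6577, 0.0046]), np.float64(8.099999999999994), np.float64(0.067))]
0.08 0.2 [(array([0.6565, 0.0051]), np.float64(7.9), np.float64(0.026)), (array([0.6589, 0.0039]), np.float64(8.4), np.float64(0.032)), (array([0.6576, 0.0048]), np.float64(8.0), np.float64(0.034))]
0 10 [0.7218 0.0749] [ 0.738  -0.0393]
0 80 [0.6555 0.0656] [ 0.6718 -0.049 ]
0 150 [0.5824 0.0541] [ 0.5988 -0.0608]
0.006 10 [0.7204 0.073 ] [ 0.7364 -0.0394]
0.006 80 [0.6551 0.0638] [ 0.6711 -0.049 ]
0.006 150 [0.5831 0.0525] [ 0.5993 -0.0606]
0.05 10 [0.7099 0.0589] [ 0.7241 -0.0406]
0.05 80 [0.6521 0.0508] [ 0.6663 -0.0491]
0.05 150 [0.5884 0.0408] [ 0.6027 -0.0594]
```

```bash
python3 -c "
from h import *
plan(.6738,-.1097,.1,8)"
```

```text
t 6.5 pos [ 0.5587 -0.059   0.2501] yaw 8.1 q [-0.17 -0.01  1.33  0.    1.83  1.26] F [-0.1  0.  -2.2] gap 0.708 | TURN [-0.01 -0.03  0.07] SHIFT cm [10.69  6.63 15.01]
```

```bash
python3 -m crank '[[1,[2.67,1.66,0],[0,0,0]],[1,[2.67,1.66,0],[0,0,0]],[1,[2.67,1.66,0],[0,0,0]],[1,[2.67,1.65,0],[0,0,0]],[1,[0,0,4],[0,0,0]],[1,[0,0,4],[0,0,0]],[1,[0,0,4],[0,0,0]],[1,[0,0,3],[0,0,0]],[1,[0,0,0],[0,0,0]],[1,[0,0,0],[0,0,0]]]'
python3 -c "
from h import *
plan(.6738,-.1097,.0412,8)"
```

```text
clock: 7.45
ee_pos: [0.674, -0.11, 0.1004]
eef_rot: [-0.0, 0.998, 0.07, -0.0]
wrist_force: [-0.3, 0.7, -1.3]
finger_gap: 0.707
finger_force: 24.9
t 7.5 pos [ 0.674  -0.11    0.1004] yaw 8.0 q [-0.21  0.33  1.21  0.    1.6   1.22] F [-0.3  0.7 -1.3] gap 0.707 | TURN [-0.01  0.01  0.05] SHIFT cm [-0.01 -0.03  5.92]
```

```bash
python3 -m crank '[[1,[0,0,2.5],[0,0,0]],[1,[0,0,2],[0,0,0]],[1,[0,0,0.9],[0,0,0]],[1,[0,0,0.4],[0,0,0]],[1,[0,0,0.1],[0,0,0]],[1,[0,0,0],[0,0,0]],[-0.65,[0,0,0],[0,0,0]],[-0.65,[0,0,0],[0,0,0]],[-0.65,[0,0,0],[0,0,0]],[-0.65,[0,0,-1],[0,0,0]],[-0.65,[0,0,-3],[0,0,0]],[-0.65,[0,0,-4],[0,0,0]],[-0.65,[0,0,-4],[0,0,0]],[-0.65,[0,0,-4],[0,0,0]],[-0.65,[0,0,-4],[0,0,0]],[-1,[0,0,0],[0,0,0]]]'
python3 - <<'E'
from h import *
C=[ctrl.capture("wrist"),0]; m=ctrl.silhouettes("tube_rack","wrist")
for d in m: print(d["score"],d["bbox"])
print(fit(M["tube_rack"],[m[0]["pixels"]],C[:1],[.673,-.11,.14,0],free=False))
C[1]=ctrl.capture("top"); m=ctrl.silhouettes("tube_rack","top")
print([d["bbox"] for d in m],fit(M["tube_rack"],[m[0]["pixels"]],C[1:],[.673,-.11,.14,0],free=False))
plan(.58,-.36,.25,-20)
E
```

```text
clock: 9.05
ee_pos: [0.6757, -0.111, 0.2506]
eef_rot: [0.002, 0.998, 0.07, 0.007]
wrist_force: [0.2, 0.0, 0.9]
finger_gap: 0.879
finger_force: 0.0
0.85 [247.2, 144.8, 310.4, 254.6]
(array([ 0.67368508, -0.11106551,  0.13556448,  0.04394772]), np.float64(0.03159738661111633))Traceback (most recent call last):
  File "<stdin>", line 6, in <module>
IndexError: list index out of range
```

```bash
python3 -c "
from h import *
plan(.58,-.35,.27,8)"
```

```text
t 9.2 pos [ 0.6738 -0.1106  0.2393] yaw 8.0 q [-0.21  0.32  0.98 -0.    1.84  1.22] F [-0.2 -0.5 -0.4] gap 0.998 | TURN [-0.04  0.11  0.  ] SHIFT cm [-12.62  22.4   -3.07]
```

```bash
python3 -m crank '[[-1,[-1,2,-1.5],[0,0,0]],[-1,[-1.8,3.4,-1.5],[0,0,0]],[-1,[-1.97,3.4,0],[0,0,0]],[-1,[-1.97,3.4,0],[0,0,0]],[-1,[-1.97,3.4,0],[0,0,0]],[-1,[-1.97,3.4,0],[0,0,0]],[-1,[-1.94,3.4,0],[0,0,0]],[-1,[0,0,0],[0,0,0]],[-1,[0,0,0],[0,0,0]]]'
python3 - <<'E'
from h import *
import pickle
plan(.6005,-.367,.083,8)
c=ctrl.capture("wrist"); cv2.imwrite("pics/w3.png",c["frame"])
p0=dict(sharps_bin=[.6005,-.367,0,0],patient_card=[.4975,-.294,.585,0],plaster_tin=[.422,-.374,3.06,0],specimen_pot=[.39,-.281,0,0])
S={}
for k in p0:
  m=ctrl.silhouettes(k,"wrist"); S[k]=m
  for d in m:
    x,f=fit(M[k],[d["pixels"]],[c],p0[k],free=False,yaw="patient" in k or "tin" in k)
    print(k,d["score"],d["bbox"],x.round(4),round(f,3))
E
```

```text
clock: 10.15
ee_pos: [0.5797, -0.3505, 0.2684]
eef_rot: [-0.001, 0.998, 0.069, -0.001]
wrist_force: [0.1, -0.8, -0.4]
finger_gap: 0.998
finger_force: 0.0
t 10.2 pos [ 0.5797 -0.3505  0.2684] yaw 7.9 q [-0.59  0.32  0.93  0.    1.9   0.84] F [ 0.1 -0.8 -0.4] gap 0.998 | TURN [-0.16  0.14 -0.1 ] SHIFT cm [ 1.83  1.92 18.54]
sharps_bin 0.95 [400.1, 165.0, 465.4, 214.0] [ 0.6005 -0.367   0.      0.    ] 1.0
patient_card 0.82 [191.7, 199.9, 262.3, 275.2] [ 0.4986 -0.2932  0.581   0.0017] 0.021
plaster_tin 0.62 [261.5, 277.5, 302.9, 313.5] [ 0.4221 -0.3752  6.251   0.0073] 0.385
```

View pics/w3.png

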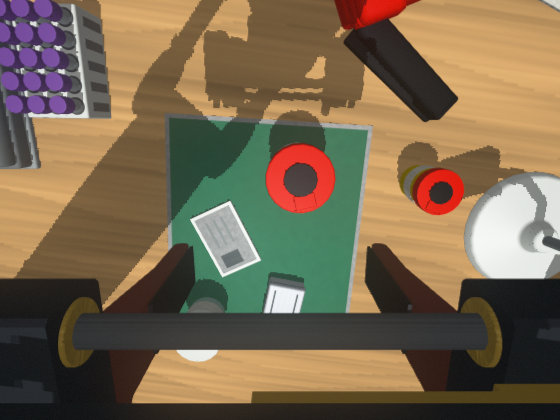

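The wrist view shows the large bin's lid at (300,178). The network reported only the small bin, at (432,190). The card is at (226,238), the tin at (285,296) and the pot at (205,340). I'll fit the large lid by its colour.

```bash
python3 - <<'E'
from h import *
c=ctrl.capture("wrist"); f=c["frame"].astype(int)
r=((f[...,2]>90)&(f[...,2]>2*f[...,1]+20)&(f[...,2]>2*f[...,0])).astype(np.uint8); r[:,:240]=0;r[:,360:]=0;r[:130]=0
k=max(cv2.findContours(r,0,2)[0],key=cv2.contourArea); m=np.zeros_like(r); cv2.drawContours(m,[k],-1,1,-1)
print(cv2.boundingRect(k),m.sum())
L=cyl((.033,.075),(.033,.092))
x,e=fit(L,[m>0],[c],[.6,-.367,0,0],yaw=False); print("free",x.round(4),e)
x,e=fit(L,[m>0],[c],[.6,-.367,0,0],yaw=False,free=False);print(x.round(4),e); plan(x[0],x[1],.084,8)
E
```

```text
(268, 146, 68, 69) 3706
free [ 0.599  -0.3675  0.1485 -0.0076] 0.012285671186497482
[ 0.6002 -0.3667  0.0558  0.0011] 0.044604873017919267
t 10.4 pos [ 0.581  -0.3488  0.2706] yaw 8.1 q [-0.59  0.32  0.93  0.    1.9   0.84] F [-0.2 -1.1  0.9] gap 0.998 | TURN [-0.01 -0.    0.11] SHIFT cm [ 1.66  2.03 18.66]
```

```bash
python3 -m crank '[[-1,[1.6,2.0,0],[0,0,0]],[-1,[0,0,4],[0,0,0]],[-1,[0,0,4],[0,0,0]],[-1,[0,0,4],[0,0,0]],[-1,[0,0,4],[0,0,0]],[-1,[0,0,2],[0,0,0]],[-1,[0,0,1],[0,0,0]],[-1,[0,0,0],[0,0,0]],[1,[0,0,0],[0,0,0]],[1,[0,0,0],[0,0,0]],[1,[0,0,0],[0,0,0]],[1,[0,0,0],[0,0,0]],[1,[0,0,0],[0,0,0]],[1,[0,0,0],[0,0,0]]]' 25
python3 -c "
from h import *
plan(.6406,.1224,.25,8)"
```

```text
clock: 11.85
ee_pos: [0.5997, -0.368, 0.0826]
eef_rot: [0.001, 0.998, 0.07, 0.001]
wrist_force: [-0.7, 0.3, 5.8]
finger_gap: 0.744
finger_force: 25.0
t 11.8 pos [ 0.5997 -0.368   0.0826] yaw 8.0 q [-0.6   0.39  1.17  0.    1.58  0.83] F [-0.7  0.3  5.8] gap 0.744 | TURN [ 0.11 -0.13  0.  ] SHIFT cm [ 10.87 -47.99 -16.74]
```

```bash
python3 -m crank '[[1,[0,0,-1],[0,0,0]],[1,[0,0,-3.7],[0,0,0]],[1,[0,0,-4],[0,0,0]],[1,[0,0,-4],[0,0,0]],[1,[0,0,-4],[0,0,0]],[1,[0.9,-4,0],[0,0,0]],[1,[0.9,-4,0],[0,0,0]],[1,[0.9,-4,0],[0,0,0]],[1,[0.9,-4,0],[0,0,0]],[1,[0.9,-4,0],[0,0,0]],[1,[0.9,-4,0],[0,0,0]],[1,[0.9,-4,0],[0,0,0]],[1,[0.9,-4,0],[0,0,0]],[1,[0.9,-4,0],[0,0,0]],[1,[0.9,-4,0],[0,0,0]],[1,[0.9,-4,0],[0,0,0]],[1,[0.9,-3.9,0],[0,0,0]],[1,[0,0,0],[0,0,0]],[1,[0,0,0],[0,0,0]]]'
python3 -c "
from h import *
plan(.6407,.1213,.0815,8)"
```

```text
clock: 13.75
ee_pos: [0.639, 0.1224, 0.2471]
eef_rot: [0.0, 0.998, 0.071, -0.001]
wrist_force: [-0.0, -0.6, -1.9]
finger_gap: 0.747
finger_force: 25.0
t 13.8 pos [0.639  0.1224 0.2471] yaw 8.1 q [ 0.14  0.23  1.07 -0.    1.84  1.57] F [-0.  -0.6 -1.9] gap 0.747 | TURN [0.03 0.08 0.1 ] SHIFT cm [ 0.15  0.13 16.56]
```

```bash
python3 -m crank '[[1,[0.15,0.13,2],[0,0,0]],[1,[0,0,4],[0,0,0]],[1,[0,0,4],[0,0,0]],[1,[0,0,3],[0,0,0]],[1,[0,0,2],[0,0,0]],[1,[0,0,1],[0,0,0]],[1,[0,0,0.5],[0,0,0]],[1,[0,0,0],[0,0,0]],[1,[0,0,0],[0,0,0]]]'
```

```text
clock: 14.65
ee_pos: [0.6417, 0.1203, 0.0842]
eef_rot: [-0.0, 0.998, 0.07, 0.001]
wrist_force: [0.5, -0.1, -1.4]
finger_gap: 0.752
finger_force: 25.0
```

```bash
python3 -m crank '[[1,[0,0,0.15],[0,0,0]],[1,[0,0,0.1],[0,0,0]],[1,[0,0,0.05],[0,0,0]],[1,[0,0,0],[0,0,0]]]'
```

```text
clock: 15.05
ee_pos: [0.6421, 0.1207, 0.0826]
eef_rot: [0.0, 0.998, 0.07, 0.002]
wrist_force: [-1.8, -0.7, 6.3]
finger_gap: 0.744
finger_force: 25.0
```

```bash
python3 -m crank '[[-1,[0,0,0],[0,0,0]],[-1,[0,0,0],[0,0,0]],[-1,[0,0,0],[0,0,0]],[-1,[0,0,-2],[0,0,0]],[-1,[0,0,-4],[0,0,0]],[-1,[0,0,-4],[0,0,0]],[-1,[0,0,-4],[0,0,0]],[-1,[-2,0,-3],[0,0,0]],[-1,[-4,0,0],[0,0,0]],[-1,[-4,0,0],[0,0,0]],[-1,[-4,0,0],[0,0,0]],[-1,[-4,-0.5,0],[0,0,0]],[-1,[0,0,0],[0,0,0]],[-1,[0,0,0],[0,0,0]]]'
python3 - <<'E'
from h import *
plan(.428,.1835,.03,14.7)
c=ctrl.capture("wrist"); cv2.imwrite("pics/w4.png",c["frame"])
for k,p in dict(sharps_bin=[.6407,.121,0,0],forearm_rest=[.657,.0055,.14,0],swab_box=[.428,.1835,.257,0],slip_holder=[.511,.3645,.14,0]).items():
  for d in ctrl.silhouettes(k,"wrist"):
    P=np.vstack([box(.22,.11,.006),box(.2,.085,.05)]) if k[0]=="f" else M[k]
    x,e=fit(P,[d["pixels"]],[c],p,free=False,yaw=k!="sharps_bin"); print(k,d["score"],d["bbox"],x[:2].round(4),np.degrees(x[2])%180,round(e,3))
E
```

```text
clock: 16.45
ee_pos: [0.4618, 0.1006, 0.2501]
eef_rot: [-0.0, 0.998, 0.07, 0.001]
wrist_force: [0.0, -0.6, -0.8]
finger_gap: 1.004
finger_force: 0.0
t 16.4 pos [0.4618 0.1006 0.2501] yaw 8.0 q [ 0.14 -0.25  1.55 -0.    1.85  1.57] F [ 0.  -0.6 -0.8] gap 1.004 | TURN [ 0.01 -0.1  -6.68] SHIFT cm [-1.17 -8.88 22.01]
sharps_bin 0.63 [246.3, 0.0, 321.8, 42.2] [0.6425 0.1223] 177.19571436053943 0.024
forearm_rest 0.56 [339.5, 0.0, 465.5, 123.5] [0.6588 0.004 ] 8.222569636694923 0.012
swab_box 0.84 [162.7, 168.4, 233.1, 250.2] [0.4288 0.1839] 14.64337288167938 0.051
slip_holder 0.79 [0.0, 19.1, 115.5, 187.2] [0.511  0.3655] 8.69027474788707 0.028
```

View pics/w4.png

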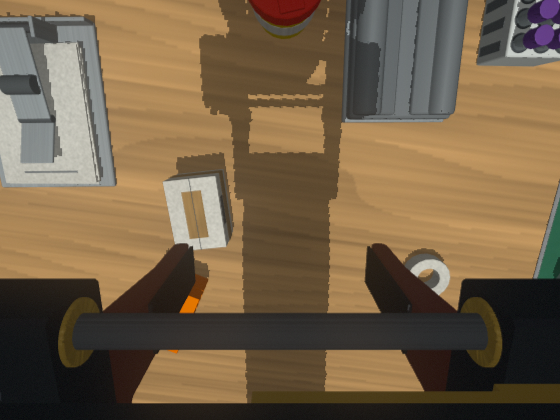

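The wrist view shows the bin standing at (284,15) left of the rest, the rack at (515,30) right of it, and the swab box at (197,212), clear of the orange carton at (190,310). Now I grasp the swab box.

```bash
python3 -m crank '[[-1,[0,0,0],[0,0,-6.7]],[-1,[-0.4,-3,0],[0,0,0]],[-1,[-0.4,-3,0],[0,0,0]],[-1,[-0.32,-2.9,0],[0,0,0]],[-1,[0,0,4],[0,0,0]],[-1,[0,0,4],[0,0,0]],[-1,[0,0,4],[0,0,0]],[-1,[0,0,4],[0,0,0]],[-1,[0,0,3],[0,0,0]],[-1,[0,0,2],[0,0,0]],[-1,[0,0,0.7],[0,0,0]],[-1,[0,0,0],[0,0,0]],[1,[0,0,0],[0,0,0]],[1,[0,0,0],[0,0,0]],[1,[0,0,0],[0,0,0]],[1,[0,0,0],[0,0,0]],[1,[0,0,0],[0,0,0]],[1,[0,0,0],[0,0,0]],[1,[0,0,0],[0,0,0]]]' 20
python3 - <<'E'
from h import *
a=np.radians(8); r=np.array([.6735,-.1108]); u=np.array([np.cos(a),np.sin(a)])
print(r-u*.120, r-u*.120); t=r-u*.120; plan(t[0],t[1],.15,8)
E
```

```text
clock: 18.6
ee_pos: [0.4289, 0.1839, 0.0332]
eef_rot: [-0.0, 0.992, 0.128, 0.0]
wrist_force: [-0.8, 0.1, 4.0]
finger_gap: 0.617
finger_force: 20.0
[ 0.55466783 -0.12750077] [ 0.55466783 -0.12750077]
t 18.6 pos [0.4289 0.1839 0.0332] yaw 14.7 q [ 0.33 -0.21  1.9   0.    1.45  1.65] F [-0.8  0.1  4. ] gap 0.617 | TURN [-0.01 -0.05  6.7 ] SHIFT cm [  8.12  32.59 -11.68]
```

```bash
python3 -m crank '[[1,[0,0,-1],[0,0,0]],[1,[0,0,-3],[0,0,0]],[1,[0,0,-4],[0,0,0]],[1,[0,0,-3.7],[0,0,3.4]],[1,[0,0,0],[0,0,3.3]],[1,[1.02,4.07,0],[0,0,0]],[1,[1.02,4.07,0],[0,0,0]],[1,[1.02,4.07,0],[0,0,0]],[1,[1.02,4.07,0],[0,0,0]],[1,[1.02,4.07,0],[0,0,0]],[1,[1.02,4.07,0],[0,0,0]],[1,[1.02,4.07,0],[0,0,0]],[1,[1.0,4.07,0],[0,0,0]],[1,[0,0,0],[0,0,0]],[1,[0,0,0],[0,0,0]]]'
python3 -c "
from h import *
plan(.5547,-.1275,.034,8)"
```

```text
clock: 20.1
ee_pos: [0.5542, -0.1279, 0.149]
eef_rot: [-0.001, 0.998, 0.069, -0.001]
wrist_force: [-0.5, 0.5, -2.1]
finger_gap: 0.612
finger_force: 20.0
t 20.1 pos [ 0.5542 -0.1279  0.149 ] yaw 7.9 q [-0.29  0.01  1.48  0.    1.65  1.15] F [-0.5  0.5 -2.1] gap 0.612 | TURN [-0.07  0.09 -0.1 ] SHIFT cm [ 0.06 -0.03 11.5 ]
```

```bash
python3 -m crank '[[1,[0.05,0,4],[0,0,0]],[1,[0,0,4],[0,0,0]],[1,[0,0,2.3],[0,0,0]],[1,[0,0,0.9],[0,0,0]],[1,[0,0,0.3],[0,0,0]],[1,[0,0,0.05],[0,0,0]],[1,[0,0,0],[0,0,0]],[-0.8,[0,0,0],[0,0,0]],[-0.8,[0,0,0],[0,0,0]],[-0.8,[0,0,0],[0,0,0]],[-0.8,[0,0,-2],[0,0,0]],[-0.8,[0,0,-4],[0,0,0]],[-0.8,[0,0,-4],[0,0,0]],[-0.8,[0,0,-4],[0,0,0]],[-1,[-1,0,-4],[0,0,0]],[-1,[-3,0,-3],[0,0,0]],[-1,[-3,0,0],[0,0,0]],[-1,[0,0,0],[0,0,0]],[-1,[0,0,0],[0,0,0]]]'
python3 - <<'E'
from h import *
plan(.4,-.36,.25,-4)
c=ctrl.capture("wrist"); cv2.imwrite("pics/w5.png",c["frame"])
for k,p in dict(tube_rack=[.6735,-.111,.14,0],swab_box=[.5547,-.1275,.14,0],forearm_rest=[.657,.0055,.14,0],).items():
  for d in ctrl.silhouettes(k,"wrist"):
    P=np.vstack([box(.22,.11,.006),box(.2,.085,.05)]) if k[0]=="f" else M[k]
    x,e=fit(P,[d["pixels"]],[c],p,free=False); print(k,d["score"],d["bbox"],x[:2].round(4),np.degrees(x[2])%180,round(e,3))
E
```

```text
clock: 22.0
ee_pos: [0.4857, -0.1371, 0.2445]
eef_rot: [0.0, 0.998, 0.069, 0.001]
wrist_force: [0.3, -0.9, 0.1]
finger_gap: 0.998
finger_force: 0.0
t 22.0 pos [ 0.4857 -0.1371  0.2445] yaw 8.0 q [-0.34 -0.17  1.48  0.    1.82  1.09] F [ 0.3 -0.9  0.1] gap 0.998 | TURN [ 0.02 -0.08 11.96] SHIFT cm [-7.   22.83 -0.55]
tube_rack 0.65 [246.4, 2.1, 314.9, 57.3] [ 0.6744 -0.1104] 8.045781793458707 0.016
tube_rack 0.51 [251.8, 79.4, 308.1, 160.6] [ 0.6735 -0.111 ] 8.021409131831525 1.0
swab_box 0.69 [251.8, 78.8, 308.4, 162.9] [ 0.556  -0.1275] 7.783583627399897 0.028
```

View pics/w5.png

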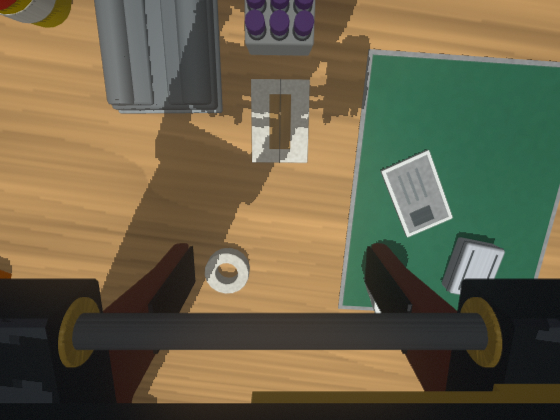

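The wrist view shows the swab box at (280,120), in line with the rack at (280,28). The tin is at (475,265), the card at (416,194), and the pot is half hidden at (385,270).

```bash
python3 -m crank '[[-1,[0,0,0],[0,0,6]],[-1,[0,0,0],[0,0,6]],[-1,[-1.2,3.8,0],[0,0,0]],[-1,[-1.2,3.8,0],[0,0,0]],[-1,[-1.2,3.8,0],[0,0,0]],[-1,[-1.2,3.8,0],[0,0,0]],[-1,[-1.2,3.8,0],[0,0,0]],[-0.4,[-1.2,3.8,0],[0,0,0]],[-0.4,[0,0,0],[0,0,0]],[-0.4,[0,0,0],[0,0,0]]]'
python3 - <<'E'
from h import *
c=ctrl.capture("wrist"); cv2.imwrite("pics/w6.png",c["frame"])
for k,p in dict(plaster_tin=[.422,-.375,-.07,0],patient_card=[.498,-.293,.58,0],specimen_pot=[.39,-.281,0,0]).items():
  for d in ctrl.silhouettes(k,"wrist"):
    x,e=fit(M[k],[d["pixels"]],[c],p,free=False,yaw=k[0]!="s"); print(k,d["score"],d["bbox"],x[:2].round(4),np.degrees(x[2])%180,round(e,3))
plan(.422,-.3755,.025,-4)
E
```

```text
clock: 23.2
ee_pos: [0.398, -0.3599, 0.2431]
eef_rot: [-0.001, 0.999, -0.036, -0.001]
wrist_force: [0.8, 0.9, -0.1]
finger_gap: 0.766
finger_force: 0.0
plaster_tin 0.83 [270.1, 136.0, 315.2, 197.2] [ 0.422  -0.3746] 175.52853002711367 0.035
patient_card 0.94 [164.7, 44.1, 255.9, 146.9] [ 0.4987 -0.2931] 32.839930192766104 0.018
specimen_pot 0.79 [168.4, 178.3, 230.0, 234.0] [ 0.3914 -0.2788] 174.62787895159403 0.132
t 23.4 pos [ 0.3988 -0.3584  0.2441] yaw -3.9 q [-0.8  -0.08  1.4   0.    1.82  0.84] F [ 0.3  1.1 -0.4] gap 0.704 | TURN [-0.02 -0.01  0.11] SHIFT cm [ 2.44  1.55 21.91]
```

View pics/w6.png

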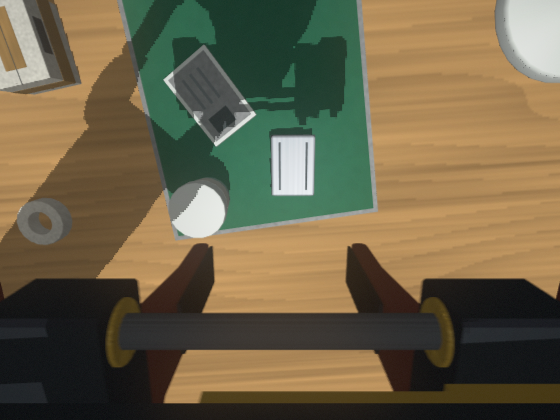

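The wrist view shows the tin at (293,165), lying almost square to the jaws, the pot clear of the left finger's path at (198,208), and the card at (210,95).

```bash
python3 -m crank '[[-0.4,[2.44,1.5,2],[0,0,0.5]],[-0.4,[0,0,4],[0,0,0]],[-0.4,[0,0,4],[0,0,0]],[-0.4,[0,0,4],[0,0,0]],[-0.4,[0,0,4],[0,0,0]],[-0.4,[0,0,2.5],[0,0,0]],[-0.4,[0,0,1.2],[0,0,0]],[-0.4,[0,0,0],[0,0,0]],[-0.4,[0,0,0],[0,0,0]],[1,[0,0,0],[0,0,0]],[1,[0,0,0],[0,0,0]],[1,[0,0,0],[0,0,0]],[1,[0,0,0],[0,0,0]],[1,[0,0,0],[0,0,0]]]' 15
python3 -c "
from h import *
plan(.5555,-.1275,.13,8)"
```

```text
clock: 24.8
ee_pos: [0.422, -0.3767, 0.0289]
eef_rot: [0.001, 0.999, -0.039, 0.001]
wrist_force: [-0.5, 0.3, 5.4]
finger_gap: 0.521
finger_force: 15.0
t 24.8 pos [ 0.422  -0.3767  0.0289] yaw -4.5 q [-0.79  0.06  1.64  0.    1.43  0.86] F [-0.5  0.3  5.4] gap 0.521 | TURN [  0.11  -0.12 -12.5 ] SHIFT cm [ 16.69 -22.82 -10.11]
```

```bash
python3 -m crank '[[1,[0,0,-1],[0,0,0]],[1,[0,0,-3],[0,0,0]],[1,[0,0,-4],[0,0,0]],[1,[0,0,-4],[0,0,-6.2]],[1,[0,0,0],[0,0,-6.3]],[1,[2.4,-3.26,0],[0,0,0]],[1,[2.4,-3.26,0],[0,0,0]],[1,[2.4,-3.26,0],[0,0,0]],[1,[2.4,-3.26,0],[0,0,0]],[1,[2.4,-3.26,0],[0,0,0]],[1,[2.4,-3.26,0],[0,0,0]],[1,[2.29,-3.26,0],[0,0,0]],[1,[0,0,0],[0,0,0]],[1,[0,0,0],[0,0,0]]]'
python3 -c "
from h import *
plan(.5555,-.1275,.081,8)"
```

```text
clock: 26.2
ee_pos: [0.5547, -0.1264, 0.1472]
eef_rot: [0.0, 0.997, 0.071, -0.0]
wrist_force: [-0.8, -0.0, -0.6]
finger_gap: 0.523
finger_force: 15.0
t 26.2 pos [ 0.5547 -0.1264  0.1472] yaw 8.1 q [-0.28  0.01  1.49 -0.    1.65  1.15] F [-0.8 -0.  -0.6] gap 0.523 | TURN [0.02 0.04 0.11] SHIFT cm [0.06 0.12 6.62]
```

```bash
python3 -m crank '[[1,[0.05,0.1,3],[0,0,0]],[1,[0,0,2.2],[0,0,0]],[1,[0,0,1],[0,0,0]],[1,[0,0,0.35],[0,0,0]],[1,[0,0,0],[0,0,0]],[1,[0,0,0],[0,0,0]]]'
```

```text
clock: 26.8
ee_pos: [0.556, -0.1284, 0.083]
eef_rot: [0.0, 0.998, 0.069, 0.001]
wrist_force: [0.2, 0.7, -0.2]
finger_gap: 0.523
finger_force: 15.0
```

```bash
python3 -m crank '[[1,[0,0,0.15],[0,0,0]],[1,[0,0,0],[0,0,0]]]'; python3 -m crank '[[1,[0,0,0.1],[0,0,0]],[1,[0,0,0],[0,0,0]]]'
```

```text
clock: 27.0
ee_pos: [0.5558, -0.128, 0.0809]
eef_rot: [0.0, 0.998, 0.07, 0.001]
wrist_force: [-0.0, -0.8, 0.8]
finger_gap: 0.527
finger_force: 15.0
clock: 27.2
ee_pos: [0.5559, -0.128, 0.0808]
eef_rot: [0.0, 0.998, 0.07, 0.001]
wrist_force: [-1.9, -0.0, 6.3]
finger_gap: 0.522
finger_force: 15.0
```

Contact shows on the force reading, so I release, lift and look.

```bash
python3 -m crank '[[-0.5,[0,0,0],[0,0,0]],[-0.5,[0,0,0],[0,0,0]],[-0.5,[0,0,0],[0,0,0]],[-0.5,[0,0,-2],[0,0,0]],[-0.5,[0,0,-4],[0,0,0]],[-0.5,[0,0,-4],[0,0,0]],[-0.5,[0,0,-4],[0,0,0]],[-0.5,[-2,0,-4],[0,0,0]],[-0.5,[-4,0,0],[0,0,0]],[-0.5,[0,0,0],[0,0,0]],[-0.5,[0,0,0],[0,0,0]]]'
python3 - <<'E'
from h import *
c=ctrl.capture("wrist"); cv2.imwrite("pics/w7.png",c["frame"])
for k,p in dict(plaster_tin=[.5555,-.1275,.14,.052],swab_box=[.5555,-.1275,.14,0]).items():
  for d in ctrl.silhouettes(k,"wrist"):
    x,e=fit(M[k],[d["pixels"]],[c],p,free=False); print(k,d["score"],d["bbox"],x[:2].round(4),np.degrees(x[2])%180,round(e,3))
plan(.49,-.295,.25,33)
E
```

```text
clock: 28.3
ee_pos: [0.4958, -0.1362, 0.2591]
eef_rot: [0.0, 0.998, 0.069, 0.0]
wrist_force: [0.8, 0.6, -0.2]
finger_gap: 0.752
finger_force: 0.0
plaster_tin 0.92 [256.9, 97.9, 307.8, 169.1] [ 0.5559 -0.1279] 8.052874860966753 0.032
swab_box 0.9 [2.0, 267.3, 22.0, 298.6] [ 0.5555 -0.1275] 8.021409131831525 1.0
swab_box 0.57 [252.7, 91.3, 307.8, 170.4] [ 0.5559 -0.1267] 7.682326485901673 0.855
t 28.4 pos [ 0.4965 -0.136   0.2582] yaw 8.0 q [-0.33 -0.13  1.43  0.    1.85  1.1 ] F [-0.6 -0.5 -0. ] gap 0.751 | TURN [ -0.06   0.05 -24.98] SHIFT cm [-9.2  12.98  0.82]
```

View pics/w7.png

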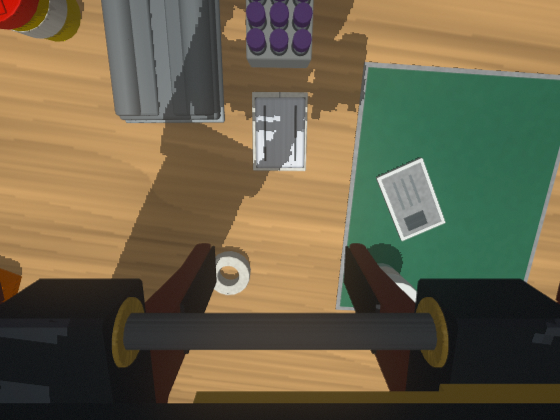

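The wrist view shows the tin square on the swab box at (280,130). The card is at (411,198) and the pot is clear at (400,290). Next is the card.

```bash
python3 -m crank '[[-0.65,[0,0,0],[0,0,-8.33]],[-0.65,[0,0,0],[0,0,-8.33]],[-0.65,[0,0,0],[0,0,-8.33]],[-0.65,[-2.8,3.25,1],[0,0,0]],[-0.65,[-2.8,3.25,1],[0,0,0]],[-0.65,[-2.8,3.25,1],[0,0,0]],[-0.65,[-2.8,3.25,1],[0,0,0]],[-0.65,[0,0,0],[0,0,0]],[-0.65,[0,0,0],[0,0,0]]]'
python3 - <<'E'
from h import *
c=ctrl.capture("wrist")
for d in ctrl.silhouettes("patient_card","wrist"):
    x,e=fit(M["patient_card"],[d["pixels"]],[c],[.4987,-.2931,.575,0.001],free=False); print(d["score"],d["bbox"],x[:2].round(4),np.degrees(x[2])%180,round(e,3))
plan(.4987,-.2931,.024,33)
E
```

```text
clock: 29.35
ee_pos: [0.4729, -0.3065, 0.2175]
eef_rot: [-0.001, 0.959, 0.283, -0.001]
wrist_force: [-0.3, -0.6, 0.1]
finger_gap: 0.824
finger_force: 0.0
0.8 [257.1, 118.9, 311.7, 205.4] [ 0.4985 -0.2929] 32.70040713027532 0.026
t 29.4 pos [ 0.4735 -0.3053  0.2191] yaw 33.1 q [-0.63 -0.01  1.38  0.    1.77  0.36] F [ 0.8  0.5 -0.1] gap 0.821 | TURN [-0.04 -0.02  0.05] SHIFT cm [ 2.78  0.35 19.51]
```

```bash
python3 -m crank '[[-0.65,[2.78,0.35,3],[0,0,0.2]],[-0.65,[0,0,4],[0,0,0]],[-0.65,[0,0,4],[0,0,0]],[-0.65,[0,0,4],[0,0,0]],[-0.65,[0,0,3],[0,0,0]],[-0.65,[0,0,1.2],[0,0,0]],[-0.65,[0,0,0],[0,0,0]],[-0.65,[0,0,0],[0,0,0]]]' 20
python3 -c "
from h import *
plan(.4985,-.293,.024,33)"
```

```text
clock: 30.25
ee_pos: [0.4993, -0.2939, 0.0292]
eef_rot: [0.001, 0.959, 0.283, 0.001]
wrist_force: [0.5, -0.6, 0.1]
finger_gap: 0.828
finger_force: 0.0
t 30.2 pos [ 0.4993 -0.2939  0.0292] yaw 32.8 q [-0.59  0.1   1.61  0.    1.43  0.41] F [ 0.5 -0.6  0.1] gap 0.828 | TURN [ 0.14 -0.07 -0.15] SHIFT cm [-0.02 -0.12  0.52]
```

```bash
python3 -m crank '[[-0.65,[0,0,0.25],[0,0,0]],[-0.65,[0,0,0.1],[0,0,0]],[-0.65,[0,0,0],[0,0,0]]]'; python3 -m crank '[[-0.65,[0,0,0],[0,0,0]]]'
```

```text
clock: 30.55
ee_pos: [0.4985, -0.2943, 0.0246]
eef_rot: [0.001, 0.959, 0.282, 0.0]
wrist_force: [-0.3, 0.9, -0.2]
finger_gap: 0.827
finger_force: 0.0
clock: 30.65
ee_pos: [0.4983, -0.2942, 0.0242]
eef_rot: [0.0, 0.959, 0.282, 0.0]
wrist_force: [-0.5, 0.7, -0.0]
finger_gap: 0.824
finger_force: 0.0
```

```bash
python3 -m crank '[[1,[0,0,0],[0,0,0]],[1,[0,0,0],[0,0,0]],[1,[0,0,0],[0,0,0]],[1,[0,0,0],[0,0,0]],[1,[0,0,0],[0,0,0]],[1,[0,0,-0.5],[0,0,0]],[1,[0,0,-2],[0,0,0]],[1,[0,0,-4],[0,0,0]],[1,[0,0,-4],[0,0,0]],[1,[0,0,-4],[0,0,0]],[1,[0,0,-3],[0,0,0]],[1,[0,0,0],[0,0,0]]]' 25
python3 - <<'E'
from h import *
a=np.radians(8.3); h=np.array([.511,.365]); u=np.array([np.cos(a),np.sin(a)]); v=np.array([-u[1],u[0]])
p=h-u*.125; print(p,h-u*.01); plan(p[0],p[1],.2,8.3)
c=ctrl.capture("wrist"); cv2.imwrite("pics/w8.png",c["frame"])
E
```

```text
clock: 31.85
ee_pos: [0.4997, -0.295, 0.2052]
eef_rot: [0.004, 0.959, 0.282, 0.003]
wrist_force: [0.9, -1.0, -0.4]
finger_gap: 0.628
finger_force: 25.0
[0.38730928 0.34695547] [0.50110474 0.36355644]
t 31.9 pos [ 0.4997 -0.295   0.2052] yaw 32.8 q [-0.59  0.02  1.37  0.    1.74  0.41] F [ 0.9 -1.  -0.4] gap 0.628 | TURN [ 0.47 -0.34 24.5 ] SHIFT cm [ -1.85 -65.14   0.52]
```

View pics/w8.png

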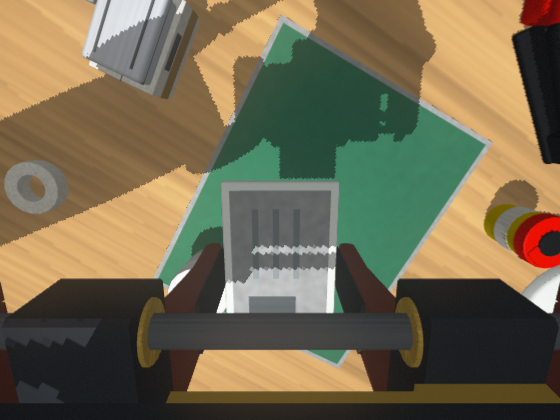

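The card is held level and square between the fingers at (280,250). Now I carry it to the front of the holder.

```bash
python3 -m crank '[[1,[0,0,0],[0,0,8.2]],[1,[0,0,0],[0,0,8.2]],[1,[0,0,0],[0,0,8.1]],[1,[-0.11,-4.07,0],[0,0,0]],[1,[-0.11,-4.07,0],[0,0,0]],[1,[-0.11,-4.07,0],[0,0,0]],[1,[-0.11,-4.07,0],[0,0,0]],[1,[-0.11,-4.07,0],[0,0,0]],[1,[-0.11,-4.07,0],[0,0,0]],[1,[-0.11,-4.07,0],[0,0,0]],[1,[-0.11,-4.07,0],[0,0,0]],[1,[-0.11,-4.07,0],[0,0,0]],[1,[-0.11,-4.07,0],[0,0,0]],[1,[-0.11,-4.07,0],[0,0,0]],[1,[-0.11,-4.07,0],[0,0,0]],[1,[-0.11,-4.07,0],[0,0,0]],[1,[-0.11,-4.07,0],[0,0,0]],[1,[-0.11,-4.07,0],[0,0,0]],[1,[-0.11,-4.07,0],[0,0,0]],[1,[0,0,0],[0,0,0]]]'
python3 - <<'E'
from h import *
plan(.3873,.347,.2,8.3)
c=ctrl.capture("wrist"); f=c["frame"].copy()
for k,p in dict(slip_holder=[.511,.365,.145,0],slip_arm=0).items() if 0 else [("slip_holder",[.511,.365,.145,0])]:
  for d in ctrl.silhouettes(k,"wrist"):
    x,e=fit(M[k],[d["pixels"]],[c],p,free=False); print(k,d["score"],d["bbox"],x[:2].round(4),np.degrees(x[2])%180,round(e,3))
P=pose([.511,.365,np.radians(8.3),0],M["slip_holder"]); cv2.polylines(f,[cv2.convexHull(proj(P,c).astype(np.int32))],True,(0,255,0))
B=np.array([[-.078,-.05,.016],[.062,-.05,.016],[.062,.05,.016],[-.078,.05,.016],[-.055,-.017,.031],[-.055,.017,.031],[-.01,.017,.016],[-.01,-.017,.016]])
q=proj(pose([.511,.365,np.radians(8.3),0],B),c).astype(np.int32); cv2.polylines(f,[q[:4]],True,(0,0,255)); cv2.polylines(f,[q[4:]],True,(255,0,0))
cv2.imwrite("pics/w9.png",f)
E
```

```text
clock: 33.9
ee_pos: [0.3846, 0.351, 0.1955]
eef_rot: [0.001, 0.997, 0.075, -0.002]
wrist_force: [0.0, -0.8, 0.5]
finger_gap: 0.63
finger_force: 25.0
t 33.9 pos [0.3846 0.351  0.1955] yaw 8.6 q [ 0.67 -0.12  1.53  0.    1.74  2.09] F [ 0.  -0.8  0.5] gap 0.630 | TURN [0.04 0.25 0.28] SHIFT cm [ 0.21  0.44 -0.45]
slip_holder 0.64 [208.1, 2.7, 361.5, 153.1] [0.5103 0.364 ] 8.572007092146464 0.005
```

View pics/w9.png

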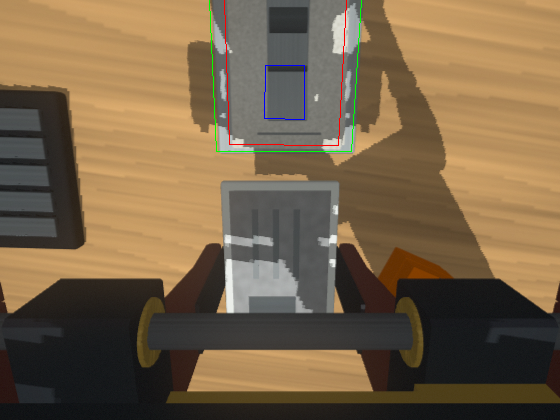

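The overlay shows the lip at (288,93), 2–3 px right of the model, and the plate's near edge at row 152. The wrist fit (.5103,.364, 8.6°) accounts for that. The card's front edge is at row 182.

```bash
python3 - <<'E'
from h import *
c=ctrl.capture("wrist"); s,r=st(); g=s["ee_pos"]
f=cv2.cvtColor(c["frame"],6)
for px in((222,182),(338,182),(280,182)):
    w=ground(px,c,g[2]-.0175); print(px,(r.as_matrix().T@(w-g)).round(4))
# lip corners at z=.034 & bar, in holder frame
a=np.radians(8.5); h=np.array([.5103,.364,0]); H=R.from_euler("z",a).as_matrix()
for px,z in(((266,120),.032),((306,120),.032),((268,66),.022),((308,66),.022),((270,8),.03),((309,8),.03),((229,146),.016),((338,146),.016)):
    print(px,(H.T@(ground(px,c,z)-h)).round(4))
p=h-H[:,0]*.125; plan(p[0],p[1],.06,8.5)
E
```

```text
(222, 182) [ 0.0432 -0.0273  0.0173]
(338, 182) [0.0433 0.0267 0.0175]
(280, 182) [ 0.0432 -0.0003  0.0174]
(266, 120) [-0.0539  0.0134  0.032 ]
(306, 120) [-0.0539 -0.021   0.032 ]
(268, 66) [-0.0093  0.0116  0.022 ]
(308, 66) [-0.0094 -0.0227  0.022 ]
(270, 8) [0.0326 0.0093 0.03  ]
(309, 8) [ 0.0326 -0.0219  0.03  ]
(229, 146) [-0.0771  0.0484  0.016 ]
(338, 146) [-0.0771 -0.0523  0.016 ]
t 34.0 pos [0.3864 0.3472 0.1969] yaw 8.3 q [ 0.67 -0.13  1.53 -0.    1.74  2.09] F [-0.1 -0.7 -0.9] gap 0.631 | TURN [ 0.11  0.13 -0.19] SHIFT cm [ 0.    0.17 13.69]
```

```bash
python3 - <<'E'
from h import *
c=ctrl.capture("wrist"); a=np.radians(8.4); h=np.array([.5105,.364,0]); H=R.from_euler("z",a).as_matrix()
g=cv2.cvtColor(c["frame"],6)
for row,z in((135,.016),(110,.033),(95,.029),(80,.025),(40,.02),(20,.026)):
    print("row",row,"grad cols",[int(i) for i in np.flatnonzero(np.abs(np.diff(cv2.GaussianBlur(g,(3,3),0)[row].astype(int)))>9) if 200<i<370], z)
for q in("slip_holder","slip_arm"):
  for d in ctrl.silhouettes(q,"wrist"):
    print(q,d["score"],d["bbox"])
    for row,z in((135,.003),(110,.033),(95,.029),(80,.025),(40,.02)):
      cols=np.flatnonzero(d["pixels"][row])
      if len(cols): 
        if q=="slip_holder": z=.003
        l,r=[H.T@(ground((k,row),c,z)-h) for k in(cols[0],cols[-1]+1)]; print(row,cols[0],cols[-1],"mid",((l+r)/2).round(4),"w",(l-r)[1].round(4))
E
```

```text
row 135 grad cols [214, 225, 226, 227, 251, 314, 315, 338, 339, 347, 348] 0.016
row 110 grad cols [261] 0.033
row 95 grad cols [219, 220, 221, 223, 224, 225, 261, 300, 301, 313, 314, 316, 317, 339, 341, 342, 343, 346, 347, 348] 0.029
row 80 grad cols [218, 219, 220, 222, 223, 224, 260, 261, 300, 339, 342, 343, 344, 347, 348, 349] 0.025
row 40 grad cols [208, 221, 222, 223, 259, 260, 301, 331, 332, 333, 340, 341, 352, 366, 367, 368] 0.02
row 20 grad cols [207, 210, 211, 212, 259, 260, 261, 262, 300, 301, 302, 330, 331, 332, 333, 339, 353, 357] 0.026
slip_holder 0.65 [204.5, 3.3, 354.9, 154.9]
135 213 349 mid [-0.0674 -0.001   0.003 ] w 0.1309
110 212 350 mid [-0.0445 -0.001   0.003 ] w 0.1304
95 211 351 mid [-0.0312 -0.001   0.003 ] w 0.1308
80 210 351 mid [-0.0182 -0.0005  0.003 ] w 0.1303
40 207 354 mid [ 0.0153 -0.0005  0.003 ] w 0.132
slip_arm 0.65 [258.5, 0.1, 300.4, 123.6]
110 262 300 mid [-0.0454 -0.0008  0.033 ] w 0.0333
95 262 300 mid [-0.033  -0.0008  0.029 ] w 0.0334
80 262 300 mid [-0.0205 -0.0008  0.025 ] w 0.0334
40 261 300 mid [ 0.0118 -0.0004  0.02  ] w 0.0339
```

```bash
python3 - <<'E'
from h import *
a=np.radians(8.4); p=np.array([.5106,.3632])-np.array([np.cos(a),np.sin(a)])*.125
print(p); plan(p[0],p[1],.0415,8.4)
E
```

```text
[0.38694096 0.34493962]
t 34.2 pos [0.3871 0.3467 0.1983] yaw 8.2 q [ 0.67 -0.13  1.53 -0.    1.74  2.09] F [-0.4  0.6 -1. ] gap 0.633 | TURN [ 0.03  0.02 -0.21] SHIFT cm [-0.04  0.17 15.68]
```

```bash
python3 -m crank '[[1,[0,0.2,4],[0,0,-0.15]],[1,[0,0,4],[0,0,0]],[1,[0,0,4],[0,0,0]],[1,[0,0,2],[0,0,0]],[1,[0,0,1],[0,0,0]],[1,[0,0,0],[0,0,0]],[1,[0,0,0],[0,0,0]]]' 30
for i in 1 2; do python3 -m crank '[[1,[0,0,0],[0,0,0]]]'; done; python3 -c "
from h import *
plan(.38694,.34494,.0415,8.4)"
```

```text
clock: 34.9
ee_pos: [0.3879, 0.346, 0.0502]
eef_rot: [-0.001, 0.997, 0.073, 0.001]
wrist_force: [-0.3, 0.2, -0.8]
finger_gap: 0.631
finger_force: 30.0
clock: 35.0
ee_pos: [0.3881, 0.3465, 0.0508]
eef_rot: [-0.001, 0.997, 0.073, 0.001]
wrist_force: [-0.7, 0.8, -0.4]
finger_gap: 0.628
finger_force: 30.0
clock: 35.1
ee_pos: [0.3878, 0.3464, 0.0504]
eef_rot: [-0.001, 0.997, 0.074, 0.001]
wrist_force: [-0.1, -0.0, -0.7]
finger_gap: 0.632
finger_force: 30.0
t 35.1 pos [0.3878 0.3464 0.0504] yaw 8.4 q [ 0.66 -0.08  1.74 -0.    1.47  2.09] F [-0.1 -0.  -0.7] gap 0.632 | TURN [-0.08 -0.14  0.04] SHIFT cm [-0.11  0.13  0.89]
```

```bash
python3 -m crank '[[1,[0,0.14,0.7],[0,0,0]],[1,[1.7,0,0],[0,0,0]],[1,[1.7,0,0],[0,0,0]],[1,[0,0,0],[0,0,0]],[1,[0,0,0.15],[0,0,0]],[1,[0,0,0],[0,0,0]]]'
python3 -m crank '[[1,[0,0,0.1],[0,0,0]],[1,[0,0,0],[0,0,0]]]'; python3 -m crank '[[1,[0,0,0.1],[0,0,0]],[1,[0,0,0],[0,0,0]]]'
```

```text
clock: 35.7
ee_pos: [0.4202, 0.3494, 0.0398]
eef_rot: [0.0, 0.997, 0.074, -0.0]
wrist_force: [0.5, -0.5, -1.8]
finger_gap: 0.63
finger_force: 30.0
clock: 35.9
ee_pos: [0.4204, 0.3496, 0.0396]
eef_rot: [-0.0, 0.997, 0.074, 0.0]
wrist_force: [-1.2, -1.6, 3.9]
finger_gap: 0.63
finger_force: 30.0
clock: 36.1
ee_pos: [0.4205, 0.3496, 0.0394]
eef_rot: [-0.0, 0.997, 0.074, 0.0]
wrist_force: [-3.6, -2.4, 8.0]
finger_gap: 0.635
finger_force: 30.0
```

```bash
python3 -m crank '[[1,[0,0,-0.2],[0,0,0]],[1,[0.8,0,0],[0,0,0]],[1,[0.8,0,0],[0,0,0]],[1,[0.8,0,0],[0,0,0]],[1,[0.8,0,0],[0,0,0]],[1,[0.8,0,0],[0,0,0]],[1,[0,0,0],[0,0,0]]]'; python3 -c "
from h import *
plan(.5007,.3617,.0400,8.4)"
```

```text
clock: 36.8
ee_pos: [0.4619, 0.3554, 0.0398]
eef_rot: [0.0, 0.997, 0.073, 0.001]
wrist_force: [1.5, 0.2, -1.5]
finger_gap: 0.633
finger_force: 30.0
t 36.8 pos [0.4619 0.3554 0.0398] yaw 8.4 q [ 0.6   0.1   1.58 -0.    1.45  2.02] F [ 1.5  0.2 -1.5] gap 0.633 | TURN [ 0.01 -0.06  0.  ] SHIFT cm [ 3.93 -0.06 -0.02]
```

```bash
python3 -m crank '[[1,[0.8,0,0],[0,0,0]],[1,[0.8,0,0],[0,0,0]],[1,[0.8,0,0],[0,0,0]],[1,[0.8,0,0],[0,0,0]],[1,[0.75,0,0],[0,0,0]],[1,[0,0,0],[0,0,0]],[1,[0,0,0],[0,0,0]]]'; python3 -c "
from h import *
plan(.5007,.3617,.0400,8.4)"
```

```text
clock: 37.5
ee_pos: [0.5002, 0.3612, 0.0403]
eef_rot: [-0.0, 0.997, 0.073, 0.0]
wrist_force: [0.9, 0.3, -1.9]
finger_gap: 0.632
finger_force: 30.0
t 37.5 pos [0.5002 0.3612 0.0403] yaw 8.4 q [ 0.57  0.19  1.49 -0.    1.46  1.99] F [ 0.9  0.3 -1.9] gap 0.632 | TURN [-0.   -0.06  0.02] SHIFT cm [ 0.06 -0.04  0.03]
```

```bash
python3 -m crank '[[1,[0.05,0,0.05],[0,0,0]],[1,[0,0,0],[0,0,0]],[-0.6,[0,0,0],[0,0,0]],[-0.6,[0,0,0],[0,0,0]],[-0.6,[0,0,0],[0,0,0]],[-0.6,[0,0,0],[0,0,0]],[-0.6,[0,0,-1.5],[0,0,0]],[-0.6,[0,0,-4],[0,0,0]],[-0.6,[0,0,-4],[0,0,0]],[-0.6,[0,0,-4],[0,0,0]],[-0.6,[-2,0,-4],[0,0,0]],[-0.6,[-4,0,0],[0,0,0]],[-0.6,[-4,0,0],[0,0,0]],[-0.6,[0,0,0],[0,0,0]],[-0.6,[0,0,0],[0,0,0]]]'
python3 - <<'E'
from h import *
c=ctrl.capture("wrist"); f=c["frame"].copy(); a=np.radians(8.4)
p=[.5106-.01*np.cos(a),.3632-.01*np.sin(a),a,.016]
for d in ctrl.silhouettes("patient_card","wrist"): 
    print(d["score"],d["bbox"],d["pixels"].sum()); x,e=fit(M["patient_card"],[d["pixels"]],[c],p,free=False); print(x.round(4),np.degrees(x[2]),e)
    cols=[(r,np.flatnonzero(d["pixels"][r])[[0,-1]]) for r in range(int(d["bbox"][1])+3,int(d["bbox"][3])-1,12) if d["pixels"][r].any()]; print(cols)
print("target",p,np.linalg.norm(0))
q=proj(pose(p,M["patient_card"]),c).astype(np.int32); cv2.polylines(f,[cv2.convexHull(q)],True,(0,255,0))
cv2.imwrite("pics/w10.png",cv2.resize(f[:240,140:460],None,fx=2.5,fy=2.5,interpolation=2))
E
```

```text
clock: 39.0
ee_pos: [0.4009, 0.3467, 0.2162]
eef_rot: [-0.001, 0.997, 0.074, 0.001]
wrist_force: [0.0, 0.2, 0.1]
finger_gap: 0.798
finger_force: 0.0
0.69 [250.5, 37.9, 314.3, 135.0] 2210
[0.5005 0.3613 0.1483 0.023 ] 8.495137270499985 0.6343145605251678
[(40, array([249, 311])), (52, array([250, 311])), (64, array([250, 310])), (76, array([250, 310])), (88, array([250, 310])), (100, array([251, 309])), (112, array([251, 309])), (124, array([251, 309]))]
target [np.float64(0.5007072766703702), np.float64(0.3617391697143759), np.float64(0.1466076571675237), 0.016] 0.0
```

View pics/w10.png

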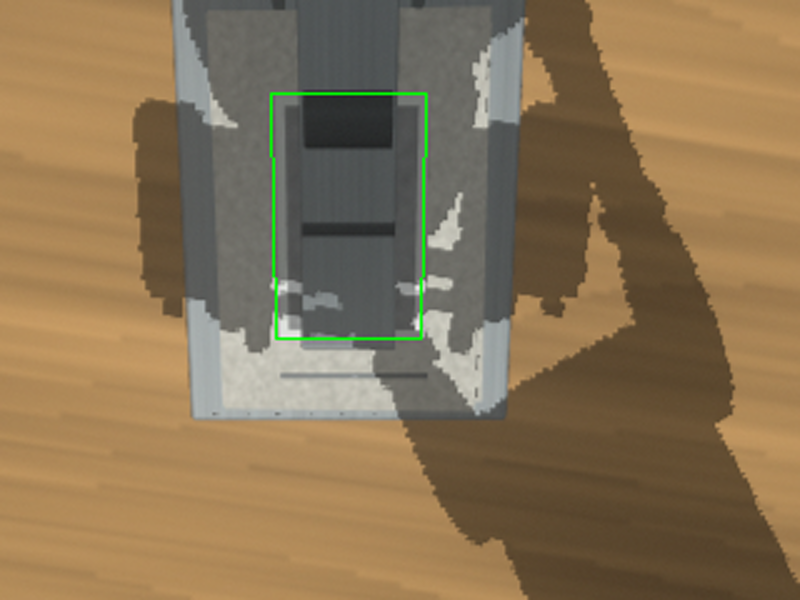

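```bash
python3 - <<'E'
from h import *
c=ctrl.capture("wrist"); h=np.array([.5106,.3632,0]); H=R.from_euler("z",np.radians(8.4)).as_matrix()
for row in(89,92,95,38,59,139.5):
    print(row,[(z,(H.T@(ground((279,row),c,z)-h))[0].round(4)) for z in(.022,.027,.03,.037)])
for d in ctrl.spot_point("slip_arm","wrist"): print(d)
b=ctrl.capture("top"); cv2.imwrite("pics/top9.png",b["frame"])
for k,p in dict(tube_rack=[.6737,-.111,.14,0],sharps_bin=[.6417,.121,0,0],plaster_tin=[.5557,-.1277,.14,.052],specimen_pot=[.39,-.281,0,0]).items():
  for d in ctrl.silhouettes(k,"top")[:2]:
    x,e=fit(M[k],[d["pixels"]],[b],p,free=False,yaw=k[:2]in("tu","pl")); print(k,round(float(d["score"]),2),np.round(d["bbox"]),x[:2].round(4),np.degrees(x[2]).round(1)%180,round(e,3))
E
```

```text
89 [(0.022, np.float64(-0.01)), (0.027, np.float64(-0.0104)), (0.03, np.float64(-0.0107)), (0.037, np.float64(-0.0113))]
92 [(0.022, np.float64(-0.0126)), (0.027, np.float64(-0.013)), (0.03, np.float64(-0.0133)), (0.037, np.float64(-0.0138))]
95 [(0.022, np.float64(-0.0153)), (0.027, np.float64(-0.0156)), (0.03, np.float64(-0.0158)), (0.037, np.float64(-0.0163))]
38 [(0.022, np.float64(0.0329)), (0.027, np.float64(0.0318)), (0.03, np.float64(0.0312)), (0.037, np.float64(0.0296))]
59 [(0.022, np.float64(0.0156)), (0.027, np.float64(0.0148)), (0.03, np.float64(0.0143)), (0.037, np.float64(0.0131))]
139.5 [(0.022, np.float64(-0.0556)), (0.027, np.float64(-0.0554)), (0.03, np.float64(-0.0552)), (0.037, np.float64(-0.0549))]Traceback (most recent call last):
  File "<stdin>", line 5, in <module>
ValueError: it knows: forearm rest, patient_card, plaster_tin, sharps_bin, slip_holder, specimen_pot, swab_box, tube_rack
```

The crop shows the card on its target outline at (350,215), under the arm. The lip's end lies at x = -55 mm, as it should. One last check with the top camera.

```bash
python3 - <<'E'
from h import *
b=ctrl.capture("top"); cv2.imwrite("pics/top9.png",b["frame"])
for k,p in dict(tube_rack=[.6737,-.111,.14,0],sharps_bin=[.6417,.121,0,0],plaster_tin=[.5557,-.1277,.14,.052],swab_box=[.5555,-.1275,.14,0],specimen_pot=[.39,-.281,0,0]).items():
  for d in ctrl.silhouettes(k,"top")[:2]:
    x,e=fit(M[k],[d["pixels"]],[b],p,free=False,yaw=k[:2]in("tu","pl","sw")); print(k,round(float(d["score"]),2),np.round(d["bbox"]),x[:2].round(4),np.degrees(x[2]).round(1)%180,round(e,3))
E
```

```text
tube_rack 0.66 [290. 127. 311. 167.] [ 0.6711 -0.1129] 5.300000000000011 0.109
tube_rack 0.33 [211. 138. 235. 170.] [ 0.6737 -0.111 ] 8.0 1.0
sharps_bin 0.75 [212. 140. 236. 172.] [0.6408 0.1223] 176.9 0.041
sharps_bin 0.68 [422. 161. 440. 179.] [0.6417 0.121 ] 0.0 1.0
plaster_tin 0.77 [299. 170. 314. 190.] [ 0.5537 -0.1301] 179.7 0.215
swab_box 0.9 [184. 254. 212. 284.] [ 0.5555 -0.1275] 8.0 1.0
swab_box 0.59 [296. 172. 318. 198.] [ 0.5514 -0.1251] 7.0 0.732
specimen_pot 0.59 [349. 230. 364. 244.] [ 0.3895 -0.2787] 175.3 0.244
```

View pics/top9.png

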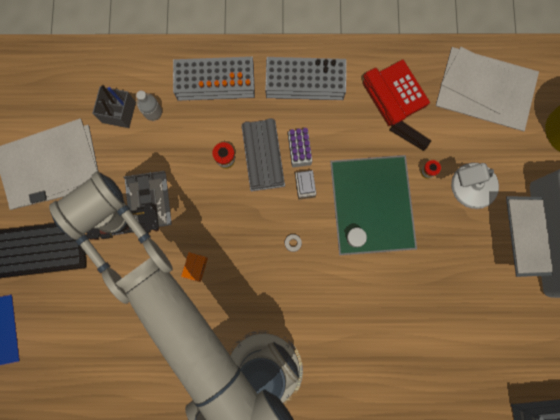

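The top view shows everything in place: the bin at (224,154), the rack at (300,146), the tin on the box at (306,184), and the pot unmoved at (357,237). I'm handing in.

```bash
python3 -c "
from bench import ctrl
print(ctrl.hand_in())"
```

```text
the job is handed in; nothing more can be done
None
```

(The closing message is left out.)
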